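# Hold a spring clamp open around a glued patch

## Robot

A 6-joint arm with a two-finger parallel gripper is mounted at the origin on a cart in front of the work surface, level with it; the furniture and walls round the work are solid. World frame = base frame: x ahead of the robot, y to its left, z up, the work surface at z = 0. Lengths are in m, angles in rad, forces in N, time in s.
With the tool pointing down it reaches from about 0.4 to 0.825 m from the base axis. Payload 7 kg.
Tool frame: the origin (TCP) lies at the very end of the fingers, on their centre line; the grasp point (between the pads) lies 19 mm behind it; z points along the fingers, x is the direction in which the jaws open and shut, and the axes are right-handed (so a half turn about z gives the same grasp; the last joint's range is limited). The gripper opens to 88 mm and grips with 3 to 60 N. Pads are 19 mm wide; open, the fingers measure 130 mm over their backs; the gripper's body (78 mm by 193 mm) begins 47 mm behind the grasp point.
Start: joints at [-0.829, 0.359, 0.012, 0, -1.224, -0.288], TCP at [0.296, -0.607, 0.194] pointing down, gripper open.
Joint ranges: [-3.07, 3.07], [-1.43, 2.12], [-1.02, 1.25], [-3.03, 1.67], [-3.05, -0], [-3.03, 3.03]. Speed limits (rad/s): [2.39, 2.39, 3.01, 3.14, 3.14, 3.14].

## Interface

Orientations are given as a 3x3 rotation matrix whose columns are the frame's x, y, z axes.
In Python, from rig import monitor, viewer, sign_off gives the robot as it stands.
- The arm moves only by the tool step_arm, never from a script. Its argument "moves" is a list that holds one entry, the list of rows, each a list of 7 numbers: the shift along the world's x, y, z in mm, then the turn, a rotation vector about the world's x, y, z in rad, then the gripper's target within -1 to 1 (shut at 1, half-way at 0, fully open at -1). A call has 1 to 20 rows; each row is the pose to reach, as a shift and turn from the pose measured when the call began; what a row does not reach only later rows make up. A row lasts 1/8 s, in which the tool goes at most 62.5 mm and 10.7 degrees, less where a joint would pass 70% of its speed; a pose out of reach is approached as far as the arm can. A call with a gripper value outside its range is refused whole. The fingers move at their own pace and stop on an object; "force" is the grip in N (left out, the last holds). Time passes only in rows, so rows that repeat a pose let the fingers close. It gives the time, the measured TCP pose, the force and the opening at its end, in the units of the state.
- monitor.read_state(): the state, without advancing time (a new reading comes with each control period).
- viewer.grab_frame(name): name is "scene" or "top" or "wrist"; returns the picture (384x512x3 uint8, blue, green, red); there is no depth.
- viewer.camera_model(name): a dict with "fx", "fy", "cx", "cy" (pixels), "k1" (the pictures are not rectified: a ray, as slopes to the right and down, at radius r is drawn at 1 + k1 r^2 times it, then the intrinsics apply), "view" (4x4, takes a point from world to camera coordinates); the wrist camera has in their place "hand_eye" (4x4, takes a point from camera to tool coordinates, whose origin is the TCP and whose axes are the tool frame's). Camera axes: x right, y down, z forward; pixel columns grow to the right and rows downward; lengths in m; the calibration is good to about 2 mm. A picture is of the moment at which its call begins: read the wrist's pose just before it. camera_model takes no time and is no camera call.
- sign_off(): hands the job in, once; it reports no verdict.
The state is a dict: "time": time; "joints": joint angles; "qvel": joint speeds; "joint_torque": joint torques, N m; "position": TCP position; "tcp_rot": TCP orientation; "wrist_force": force on the tool from outside, world axes, zero at the start; "wrist_torque": the same for the moment, N m; "gripper_width": finger opening in m.
Only numpy, scipy, OpenCV 4.12 (cv2) and the standard library are available. Lean on these libraries where they do the work, as an engineer would, in place of code of your own. Each camera call takes 0.05 s, during which the arm holds its last target.

## Task

The dark patch on the top edge of the standing board is freshly glued and still has to be lined up before it is clamped. Squeeze the wooden spring clamp wide open, lift it off its storage rail and bring it jaws down over the patch, so that the gaping jaws stand astride the edge at the middle of the patch, square to the board, tips about halfway down the patch and clear of the wood all round. Finish there, still holding the clamp wide open: it must never bite or knock the board or patch, and the other things stay where they are.

Things in the scene. Friction and masses are not known exactly. Their poses are not given: they have to be found in the camera images.
- clamp: wooden spring clamp like a big clothes peg, 95 mm tall, 26 mm wide along y, 0.09 kg, upright on the rail, jaws down. Origin: midway between the jaw tips. z up from jaws to handles, y along the hinge pin (45 mm above the origin), x the way the jaws open and the handles are squeezed. Free depth from jaw tips up to the pin 37 mm. Let go, it snaps shut.
- clamp_handles (a point): point midway between the tops of the clamp's two splayed handles, 95 mm above the jaw tips; axes as the clamp's. Over their outer faces the tops are 56 mm apart at the start, 28 mm when wide open (handles then parallel). Squeeze along x within the top 20 mm: 7 N starts to open it, 11 N opens it fully, against a stop.
- lever_a (a joint): angle of one of the clamp's two levers, in rad; the other always mirrors it. 0 as it sits on the rail (jaws 8 mm apart), 0.30 wide open at the stop (jaw tips 33 mm apart inside), -0.08 shut on nothing. While it is squeezed the clamp may slide about 10 mm down between the fingers.
- rail: fixed storage rail: an upright aluminium fin, 8 mm thick, 130 mm long, top 55 mm above the table, on a dark wooden foot 60 x 140 x 14 mm. Origin: under the middle of the foot, on the table. y runs along the fin, z up. The jaw tips of the parked clamp reach 20 mm below the fin's top.
- board: fixed upright plywood board, 8 mm thick, 140 mm long, top edge 120 mm above the table, in a wooden stand 70 x 150 mm, 27 mm tall. Origin: under the middle of the stand, on the table. y runs along the board, x across its thickness, z up.
- patch: dark wooden repair patch fixed over the board's top edge, 36 mm long, 30 mm deep, 10.5 mm thick over both faces (it stands 1 mm proud of the board). Origin: middle of its top edge, 121 mm above the table. y along the board, x across its thickness, z up.
- wax_tin: round grey tin, 56 mm wide, 28 mm tall; origin under its centre. Leave alone.
- block_b: beech block, 55 x 80 x 32 mm; origin under its centre. Leave alone.
- thread_tin: taller round grey tin, 48 mm wide, 38 mm tall; origin under its centre. Leave alone.
Mind the look-alikes: they are no part of the job. What is shaped like the clamp but blue or pink is not meant.

How it is judged:
On the way:
1. the clamp is squeezed open and lifted clear of its rail (value of joint lever_a above 0.2 rad and z of clamp in the frame of rail above 0.06 m and contact force between the fingers and clamp above 2 N), for 0.1 s.
At the end, for the whole second after the job is handed in: Fingers hold the clamp wide open (lever over 0.22 rad, over 3 N) and still (under 20 mm/s) astride the patch, touching neither patch nor board (under 0.3 N): jaw tips 4-28 mm below its top, within 9 mm of mid-plane, 12 mm of its middle; upright and square within 0.2 rad (value of joint lever_a above 0.22 rad and x of clamp in the frame of patch between -0.009 and 0.009 m and y of clamp in the frame of patch between -0.012 and 0.012 m and z of clamp in the frame of patch between -0.028 and -0.004 m and angle between the x axis of clamp and the x axis of patch, either way round below 0.2 rad and angle between clamp's own z axis and vertical below 0.2 rad and contact force between clamp and patch below 0.3 N and contact force between clamp and board below 0.3 N and contact force between the fingers and clamp above 3 N and linear speed of clamp below 0.02 m/s); the arm keeps its last pose, push and grip.
It fails at once if a bystander (tins, beech block) is pushed more than 30 mm (distance of any of wax_tin, block_b, thread_tin from where it was at the start of the episode above 0.03 m).
It fails at once if the clamp bites or bumps the board or its patch (more than 5 N) (contact force between clamp and patch above 5 N or contact force between clamp and board above 5 N).
It fails at once if the robot pushes the board or its patch (more than 5 N) (contact force between the arm and patch above 5 N or contact force between the arm and board above 5 N).
It fails at once if the fingers push the board or its patch (more than 5 N) (contact force between the fingers and patch above 5 N or contact force between the fingers and board above 5 N).
It also fails if it takes over 35 s, if anything falls off the work surface, if the arm or the gripper's body presses on something with over 40 N, if the wrist force passes 120 N, or if a joint passes its speed limit or range.

## Working session

There is one attempt and no reset: what is moved stays moved. The work goes in short steps, Python scripts to look and compute and a tool call to move; the robot and the scene stay as the last step left them, time stands still between calls to the robot, and variables do not carry over. Pictures are saved under pics/ and viewed, and the job is handed in when it is done.

Besides the shell and the picture viewer there is one more tool, called after "Call:" as name(argument=value, ...) on one line, values as JSON. step_arm: Moves the arm, as the interface text tells. Its arguments: {"type":"object","properties":{"moves":{"type":"array"},"force":{"type":"number"}},"required":["moves"]}

```bash
mkdir -p pics; ls
python3 - <<'E'
from rig import monitor, viewer
import cv2,json
s=monitor.read_state(); print(s)
for n in ("scene","top"):
    cv2.imwrite(f"pics/{n}0.png",viewer.grab_frame(n)); m=viewer.camera_model(n); print(n,m)
print(viewer.camera_model("wrist"))
E
```

```text
pics
{'time': 0.0, 'joints': array([-8.28867706e-01,  3.59382819e-01,  1.10933973e-02, -3.32169043e-04,
       -1.22409122e+00, -2.88130716e-01]), 'qvel': array([ 0.00077685, -0.00122432, -0.0006434 ,  0.0011464 , -0.0015208 ,
       -0.00123499]), 'joint_torque': array([-5.40043675e-04, -5.82720387e+01,  2.93068027e+01,  6.99712694e+00,
        7.16385766e-03, -1.48129961e-04]), 'position': array([ 0.29566985, -0.60622034,  0.19304362]), 'tcp_rot': array([[-4.38279854e-01,  8.98838174e-01, -8.40229084e-04],
       [ 8.98837129e-01,  4.38280633e-01,  1.37898187e-03],
       [ 1.60773768e-03, -1.50849124e-04, -9.99998696e-01]]), 'wrist_force': array([ 0.10329761, -0.4987621 ,  0.90308244]), 'wrist_torque': array([ 0.03414377, -0.01141665, -0.0248093 ]), 'gripper_width': 0.08756298387401933}
scene {'fx': 438.3173005999444, 'fy': 438.3173005999444, 'cx': 259.5181666305368, 'cy': 190.7281632198477, 'k1': -0.12931027742769374, 'view': array([[-0.76139795, -0.64804022,  0.01780526,  0.45583677],
       [-0.31922254,  0.35087459, -0.88033175,  0.2421793 ],
       [ 0.56424297, -0.67596663, 
[... 361 characters left out ...]
 -1.43990710e-01,
         5.56592520e-01],
       [ 1.44097786e-01,  3.21998759e-02, -9.89039431e-01,
         9.73765330e-01],
       [ 0.00000000e+00,  0.00000000e+00,  0.00000000e+00,
         1.00000000e+00]])}
{'fx': 338.31200025950255, 'fy': 338.31200025950255, 'cx': 257.951053820857, 'cy': 193.31021631044072, 'k1': -0.03615149238626114, 'hand_eye': array([[ 9.99999777e-01,  6.36254711e-04, -2.05227404e-04,
         6.34747774e-04],
       [-5.55795512e-04,  9.61819986e-01,  2.73682307e-01,
        -7.44025647e-02],
       [ 3.71523475e-04, -2.73682132e-01,  9.61820125e-01,
        -1.91174181e-01],
       [ 0.00000000e+00,  0.00000000e+00,  0.00000000e+00,
         1.00000000e+00]])}
```

View pics/scene0.png

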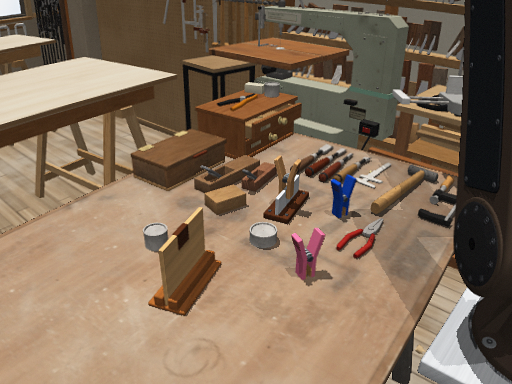

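View pics/top0.png

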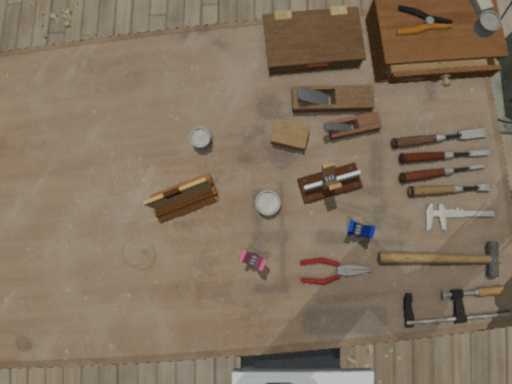

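The scene view shows three clamp-shaped things: a wooden one on the rail at scene (288,180) / top (329,178), a blue one at top (361,230) and a pink one at top (254,261). The wooden one on the rail is the one meant. The board with the dark patch is at top (182,195). I'll check this in enlarged crops.

Run:
```python
import cv2,numpy as np
t=cv2.imread("pics/top0.png"); s=cv2.imread("pics/scene0.png")
a=cv2.resize(t[150:220,290:370],None,fx=5,fy=5,interpolation=cv2.INTER_CUBIC)
b=cv2.resize(t[165:235,140:220],None,fx=5,fy=5,interpolation=cv2.INTER_CUBIC)
cv2.imwrite("pics/topcrop.png",np.hstack([a,b])[:, :800])
a=cv2.resize(s[140:230,255:325],None,fx=5.5,fy=5.5,interpolation=cv2.INTER_CUBIC)
b=cv2.resize(s[200:314,145:225],(385,495),interpolation=cv2.INTER_CUBIC)
cv2.imwrite("pics/scenecrop.png",np.hstack([a[:495],b]))
```

```text
(no output)
```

View pics/topcrop.png

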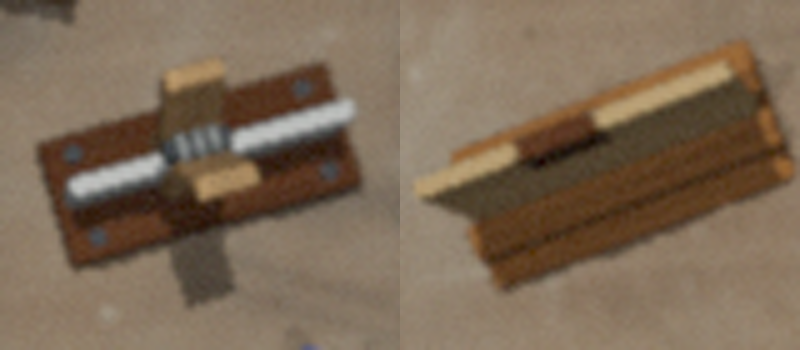

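View pics/scenecrop.png

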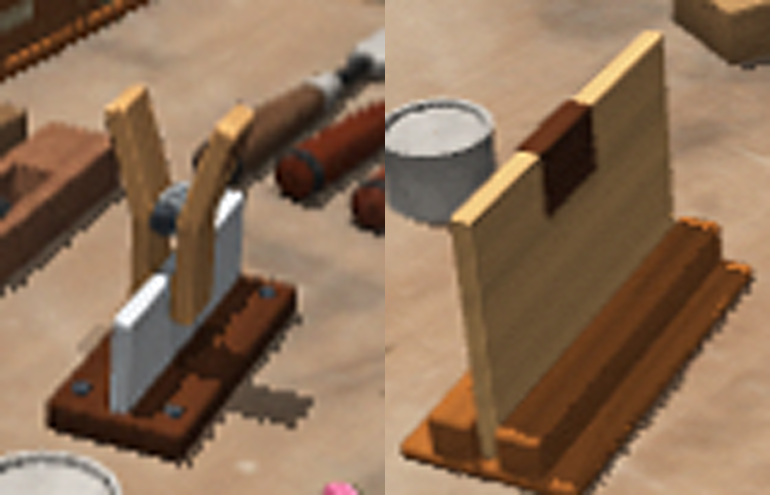

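The crops confirm it: a natural-wood clamp, jaws down on the aluminium fin, and a dark patch off-centre on the board's top edge. Next I'll measure both.

```bash
cat > h.py <<'E'
import numpy as np, cv2
from rig import monitor, viewer
def ray(name,uv,state=None):
    m=viewer.camera_model(name)
    K=np.array([[m['fx'],0,m['cx']],[0,m['fy'],m['cy']],[0,0,1]])
    p=cv2.undistortPoints(np.array([[uv]],float),K,np.array([m['k1'],0,0,0,0.]))[0,0]
    d=np.array([p[0],p[1],1.])
    if name=="wrist":
        T=np.eye(4);T[:3,:3]=state['tcp_rot'];T[:3,3]=state['position'];T=T@m['hand_eye']
    else: T=np.linalg.inv(m['view'])
    return T[:3,3],T[:3,:3]@d
def onz(name,uv,z,state=None):
    o,d=ray(name,uv,state); return o+d*(z-o[2])/d[2]
def tri(views):
    A=np.zeros((3,3));b=np.zeros(3)
    for o,d in views:
        d=d/np.linalg.norm(d);P=np.eye(3)-np.outer(d,d);A+=P;b+=P@o
    x=np.linalg.solve(A,b)
    res=[np.linalg.norm((np.eye(3)-np.outer(d,d)/(d@d))@(x-o)) for o,d in views]
    return x,res
E
python3 - <<'E'
from h import *
# top crop pixel -> full: x/5+off
c=lambda u,v,ox,oy:((u+.5)/5+ox-.5,(v+.5)/5+oy-.5)
sc=lambda u,v:((u+.5)/5.5+255-.5,(v+.5)/5.5+140-.5)
h1=c(195,78,290,150);h2=c(228,182,290,150)
a=onz('top',h1,.130);b=onz('top',h2,.130);print('handles',a,b,(a+b)/2,np.linalg.norm(a-b),np.degrees(np.arctan2(*(a-b)[1::-1])))
print('tri',tri([ray('top',h1),ray('scene',sc(128,98))]),tri([ray('top',h2),ray('scene',sc(238,118))]))
f1=onz('top',c(74,188,290,150),.055);f2=onz('top',c(350,108,290,150),.055)
print('fin',f1,f2,np.linalg.norm(f1-f2),(f1+f2)/2,np.degrees(np.arctan2(*(f1-f2)[1::-1])))
e1=onz('top',c(418,188,60,165)if 0 else c(18,188,140,165),.120);e2=onz('top',c(330,70,140,165),.120)
print('board',e1,e2,np.linalg.norm(e1-e2),(e1+e2)/2,np.degrees(np.arctan2(*(e1-e2)[1::-1])))
p=onz('top',c(157,135,140,165),.121);print('patch',p)
E
```

```text
handles [ 0.59131433 -0.04933707  0.13      ] [ 0.54839939 -0.06163184  0.13      ] [ 0.56985686 -0.05548445  0.13      ] 0.0446413920844827 15.986572422978858
tri (array([ 0.59226917, -0.0504732 ,  0.12328006]), [np.float64(0.00044531001479915754), np.float64(0.000445310014799172)]) (array([ 0.54830069, -0.06315546,  0.12396261]), [np.float64(0.0011951998022467526), np.float64(0.0011951998022468031)])
fin [ 0.55740507 -0.005018    0.055     ] [ 0.59232066 -0.12733758  0.055     ] 0.12720525876489108 [ 0.57486286 -0.06617779  0.055     ] 105.93116514443825
board [0.51832261 0.33265326 0.12      ] [0.5669018  0.20300183 0.12      ] 0.13845371114924793 [0.54261221 0.26782755 0.12      ] 110.54050916816767
patch [0.540047   0.27445358 0.121     ]
```

Call:
step_arm(moves=[[[55,110,30,0,0,0.18,-1],[110,220,57,0,0,0.36,-1],[160,320,57,0,0,0.54,-1],[200,400,57,0,0,0.72,-1],[235,475,57,0,0,0.9,-1],[255,520,57,0,0,1.08,-1],[274,551,57,0,0,1.26,-1],[274,551,57,0,0,1.396,-1],[274,551,57,0,0,1.396,-1],[274,551,57,0,0,1.396,-1],[274,551,57,0,0,1.396,-1],[274,551,57,0,0,1.396,-1],[274,551,57,0,0,1.396,-1]]], force=30)

```text
time: 1.72
position: [0.5691, -0.0562, 0.2501]
tcp_rot: [[-0.962, -0.274, -0.002], [-0.274, 0.962, -0.001], [0.002, -0.0, -1.0]]
wrist_force: [-0.8, -0.2, 0.5]
gripper_width: 0.0877
```

Run:
```python
from h import *
s=monitor.read_state(); f=viewer.grab_frame("wrist"); cv2.imwrite("pics/w1.png",f)
np.save('s1.npy',s,allow_pickle=True); print(s['time'],s['position'],s['tcp_rot'].round(4),s['joints'].round(3))
cv2.imwrite("pics/w1b.png",cv2.resize(f,(800,600),interpolation=cv2.INTER_CUBIC))
```

```text
1.725 [ 0.56910374 -0.05621676  0.25005609] [[-9.617e-01 -2.742e-01 -1.700e-03]
 [-2.742e-01  9.617e-01 -7.000e-04]
 [ 1.800e-03 -2.000e-04 -1.000e+00]] [ 0.244  0.159 -0.13   0.    -1.284  0.034]
```

View pics/w1b.png

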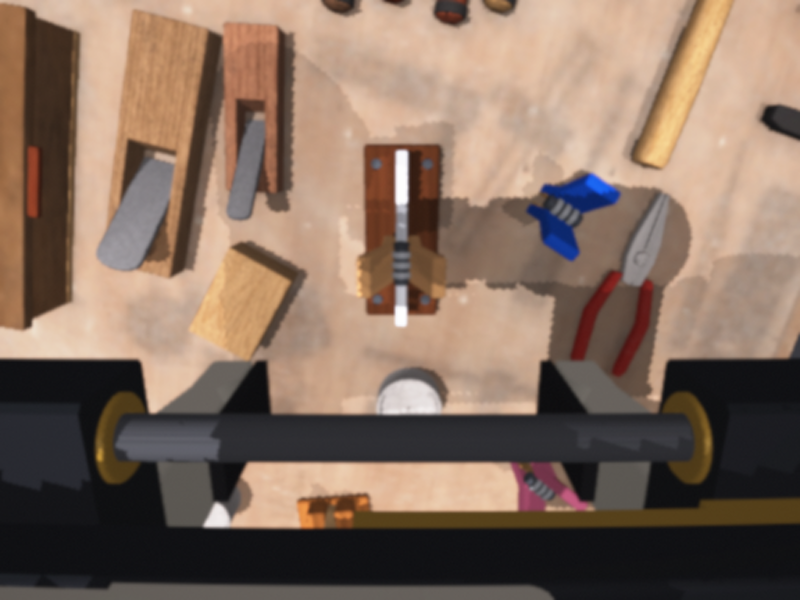

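The wrist view shows the rail upright in the picture with the clamp at about (402,270) in the enlarged frame, its handle ends at about (360,275) and (443,272). I'll enlarge that and measure.

Run:
```python
import cv2
f=cv2.imread("pics/w1.png")
cv2.imwrite("pics/w1c.png",cv2.resize(f[85:215,210:310],None,fx=4.5,fy=4.5,interpolation=cv2.INTER_CUBIC) if 0 else cv2.resize(f[140:215,215:300],None,fx=8,fy=8,interpolation=cv2.INTER_CUBIC))
```

```text
(no output)
```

View pics/w1c.png

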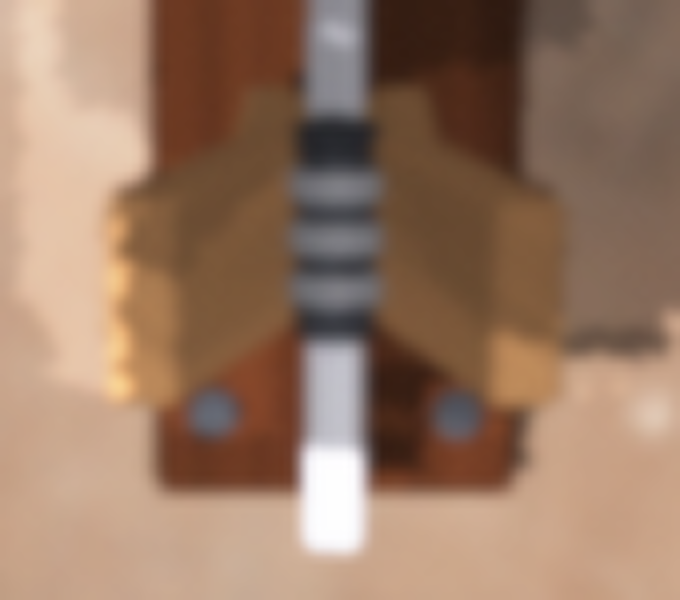

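Run:
```python
from h import *
s=np.load('s1.npy',allow_pickle=True).item()
c=lambda u,v:((u+.5)/8+215-.5,(v+.5)/8+140-.5)
P={}
for k,uv in dict(Lt=(107,195),Lb=(107,400),Rt=(565,200),Rb=(562,405)).items():
    P[k]=onz('wrist',c(*uv),.130,s); print(k,P[k].round(4))
L=(P['Lt']+P['Lb'])/2;R=(P['Rt']+P['Rb'])/2
d=R-L; print('mid',(L+R)/2,'w',np.linalg.norm(d),'yaw',np.degrees(np.arctan2(d[1],d[0])), np.linalg.norm(P['Lt']-P['Lb']))
f=cv2.imread('pics/w1.png')
# fin top ends
a=onz('wrist',c(333,550),.055,s); b=onz('wrist',(401*.64,152*.64),.055,s); print('fin',a,b,(a+b)/2,np.linalg.norm(a-b),np.degrees(np.arctan2((b-a)[1],(b-a)[0])))
u=(b-a)/np.linalg.norm(b-a); n=np.array([-u[1],u[0],0]); print('handles mid offset from fin',n@((L+R)/2-a))
R0=s['tcp_rot'];print('tool x yaw',np.degrees(np.arctan2(R0[1,0],R0[0,0])))
# clamp pin centre z=.080
print('pin',onz('wrist',c(337,240),.08+.006,s))
```

```text
Lt [ 0.5988 -0.0616  0.13  ]
Lb [ 0.5925 -0.0376  0.13  ]
Rt [ 0.5472 -0.0757  0.13  ]
Rb [ 0.5402 -0.0519  0.13  ]
mid [ 0.56968672 -0.05672687  0.13      ] w 0.05387089236955735 yaw -164.72757045058674 0.024805976136155622
fin [ 0.55486552 -0.00282519  0.055     ] [ 0.58957758 -0.12675834  0.055     ] [ 0.57222155 -0.06479177  0.055     ] 0.12870257178362518 -74.35313270073341
handles mid offset from fin -0.0002657330485964857
tool x yaw -164.08388359838546
pin [ 0.56903291 -0.05493742  0.086     ]
```

Call:
step_arm(moves=[[[0.5,-0.3,-55,0,0,0,-1],[0.5,-0.3,-105,0,0,0,-1],[0.5,-0.3,-140,0,0,0,-1],[0.5,-0.3,-151,0,0,0,-1],[0.5,-0.3,-151,0,0,0,-1],[0.5,-0.3,-151,0,0,0,-1]]], force=25)

```text
time: 2.52
position: [0.5709, -0.0568, 0.101]
tcp_rot: [[-0.962, -0.274, 0.001], [-0.274, 0.962, -0.0], [-0.001, -0.001, -1.0]]
wrist_force: [0.0, 0.6, 1.3]
gripper_width: 0.0878
```

```bash
cat > look.py <<'E'
import sys
from h import *
t=sys.argv[1]; s=monitor.read_state(); np.save(f's{t}.npy',s,allow_pickle=True)
print(s['time'],s['position'].round(4),s['gripper_width'],s['wrist_force'].round(1))
w=viewer.grab_frame("wrist"); c=viewer.grab_frame("scene")
cv2.imwrite(f"pics/w{t}.png",w); cv2.imwrite(f"pics/c{t}.png",c)
x0,y0,x1,y1=map(int,sys.argv[2:6])
cr=cv2.resize(c[y0:y1,x0:x1],(int((x1-x0)*450/(y1-y0)),450),interpolation=cv2.INTER_CUBIC)
wr=cv2.resize(w[100:340,140:380],(350,350))
wr=cv2.copyMakeBorder(wr,0,100,0,0,cv2.BORDER_CONSTANT)
cv2.imwrite(f"pics/v{t}.png",np.hstack([cr,wr])[:,:800])
E
python3 look.py 2 250 100 350 220
```

```text
2.525 [ 0.5709 -0.0568  0.101 ] 0.08784103877097126 [0.  0.6 1.3]
```

View pics/v2.png

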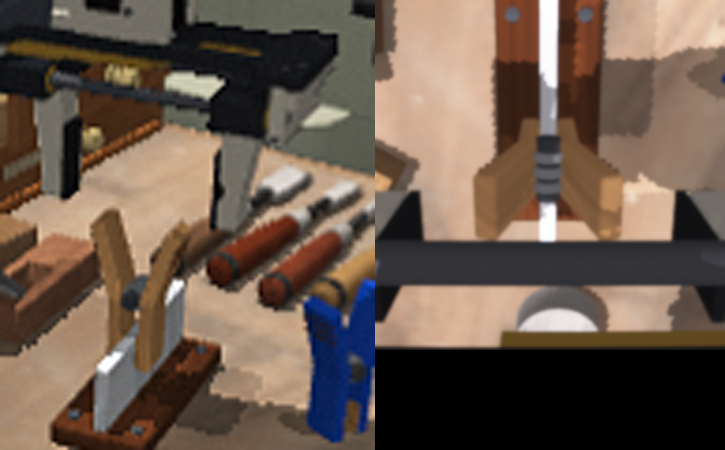

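```bash
python3 - <<'E'
from h import *
s=np.load('s2.npy',allow_pickle=True).item()
def proj(n,p):
    m=viewer.camera_model(n)
    if n=='wrist':
        T=np.eye(4);T[:3,:3]=s['tcp_rot'];T[:3,3]=s['position'];V=np.linalg.inv(T@m['hand_eye'])
    else:V=m['view']
    q=V[:3,:3]@p+V[:3,3];q=q[:2]/q[2];q=q*(1+m['k1']*q@q);return (q*m['fx']+[m['cx'],m['cy']]).round(1)
p=s['position'];x=s['tcp_rot'][:,0]
for n in('scene','wrist'):
    for k,pt in dict(tcp=p,fR=p+.044*x,fL=p-.044*x,h=np.array([.5697,-.0567,.13]),hc=np.array([.5697,-.0567,.13])+.027*x,hd=np.array([.5697,-.0567,.13])-.027*x).items(): print(n,k,proj(n,pt))
E
cat > v.py <<'E'
E
python3 -c "
import cv2
f=cv2.imread('pics/w2.png');cv2.imwrite('pics/w2b.png',cv2.resize(f,(800,600)))
f=cv2.imread('pics/c2.png');cv2.imwrite('pics/c2b.png',cv2.resize(f[60:240,220:460],(800,600)))"
```

```text
scene tcp [286.7 168.5]
scene fR [305.6 172.5]
scene fL [268.3 164.7]
scene h [287.7 156.6]
scene hc [299.5 158.9]
scene hd [276.2 154.3]
wrist tcp [256.8 223.6]
wrist fR [329.6 223.6]
wrist fL [184.  223.5]
wrist h [258.7 244.3]
wrist hc [310.5 244.3]
wrist hd [206.9 244.2]
```

View pics/w2b.png

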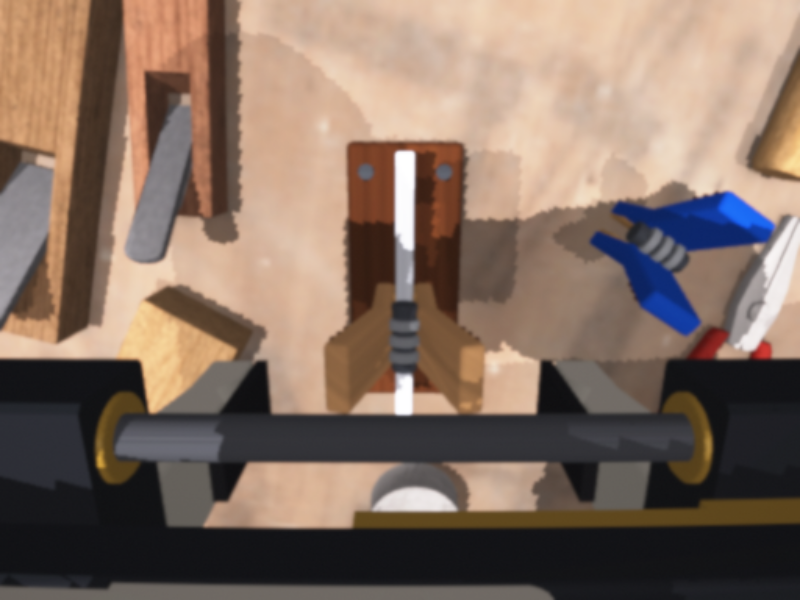

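View pics/c2b.png

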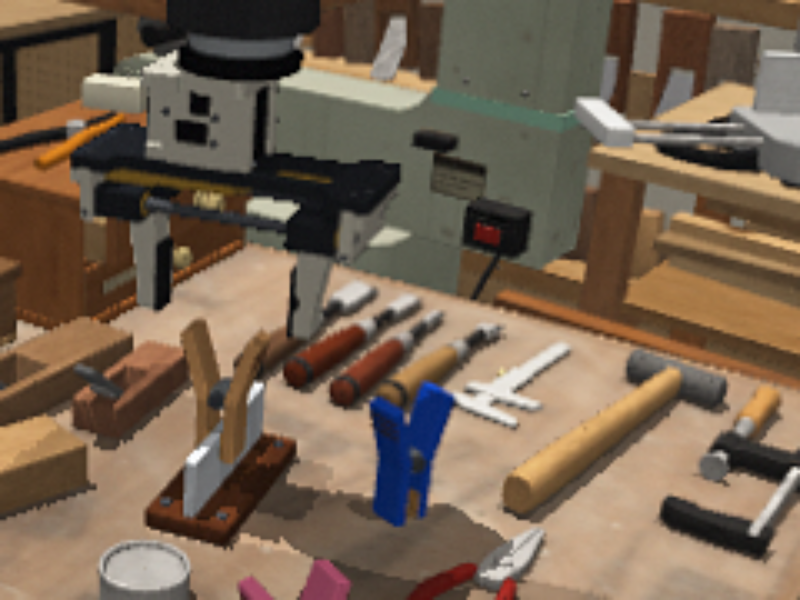

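The scene picture puts the fingertips at about (265,151) and (311,161). That is roughly 12 px higher than the reported TCP projects to, so I'll take another picture before closing.

Run:
```python
from h import *
s=monitor.read_state(); print(s['time'],s['position'],s['joints'].round(3))
c=viewer.grab_frame("scene");t=viewer.grab_frame("top");w=viewer.grab_frame("wrist")
s=monitor.read_state(); print(s['time'],s['position'])
for n,i in zip("ctw",(c,t,w)): cv2.imwrite(f"pics/{n}3.png",i)
a=cv2.resize(c[95:215,240:340],(500,600),interpolation=cv2.INTER_CUBIC)
b=cv2.resize(w[200:384,100:200],(300,552),interpolation=cv2.INTER_CUBIC);b=cv2.copyMakeBorder(b,0,48,0,0,cv2.BORDER_CONSTANT)
cv2.imwrite("pics/v3.png",np.hstack([a,b]))
```

```text
2.625 [ 0.57070415 -0.05653884  0.10079868] [ 0.243  0.271 -0.343  0.001 -0.956  0.035]
2.775 [ 0.5701231  -0.05649425  0.10004491]
```

View pics/v3.png

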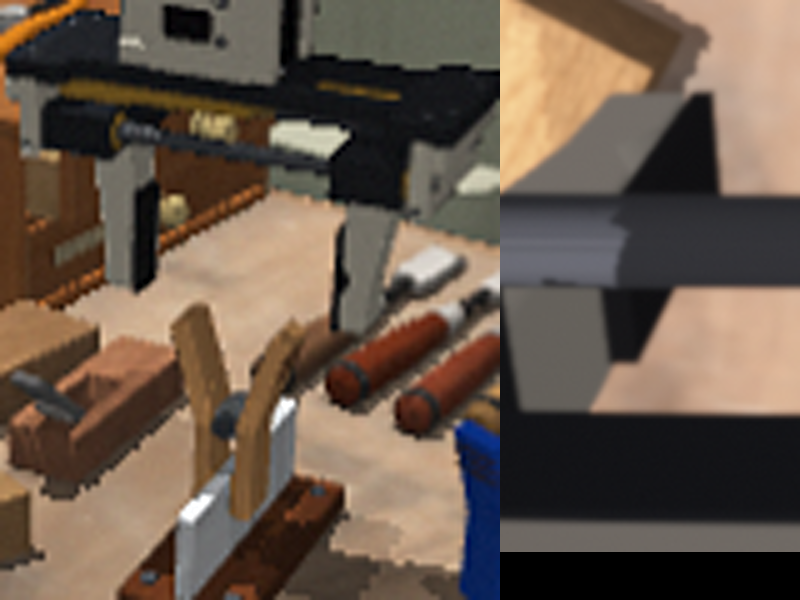

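The picture hasn't changed: the visible fingertips sit about 30 mm above the stated TCP with the gripper open. I'll close it to about 66 mm, which doesn't reach the handles, and see how the tips move with the opening.

Call:
step_arm(moves=[[[0,0,0,0,0,0,-0.5],[0,0,0,0,0,0,-0.5],[0,0,0,0,0,0,-0.5],[0,0,0,0,0,0,-0.5]]])

```text
time: 3.28
position: [0.5701, -0.0565, 0.1]
tcp_rot: [[-0.962, -0.274, -0.0], [-0.274, 0.962, -0.0], [0.0, -0.0, -1.0]]
wrist_force: [0.5, 0.1, 0.6]
gripper_width: 0.066
```

Run:
```python
from h import *
s=monitor.read_state(); print(s['time'],s['position'],s['gripper_width'])
np.save('s4.npy',s,allow_pickle=True)
w=viewer.grab_frame("wrist");c=viewer.grab_frame("scene")
for n,i in zip("cw",(c,w)): cv2.imwrite(f"pics/{n}4.png",i)
a=cv2.resize(c[95:215,240:340],(375,450),interpolation=cv2.INTER_CUBIC)
b=cv2.resize(w[180:384,100:420],(425,271),interpolation=cv2.INTER_CUBIC);b=cv2.copyMakeBorder(b,0,179,0,0,cv2.BORDER_CONSTANT)
cv2.imwrite("pics/v4.png",np.hstack([a,b]))
```

```text
3.275 [ 0.570093   -0.05648708  0.09998651] 0.0660408876290373
```

View pics/v4.png

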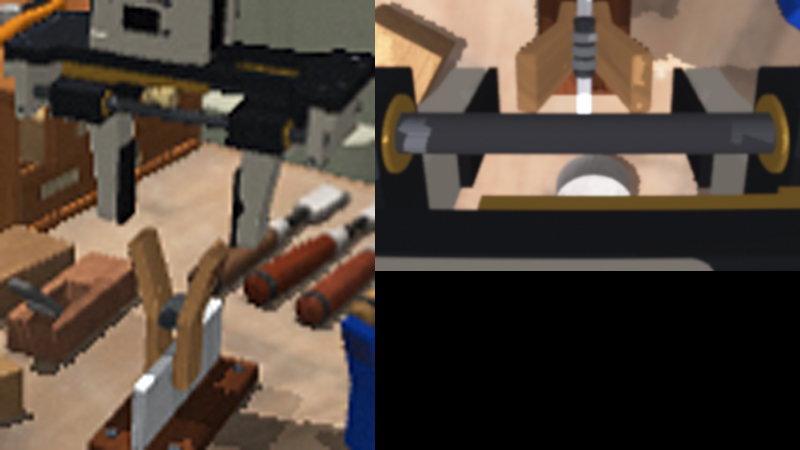

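The tips still look about 5 mm above the handle tops. I'll probe by closing at 3 N, below the 7 N that starts to open the clamp. Stopping near 56 mm would mean the fingers reach the handles, and closing further would mean they don't.

Call:
step_arm(moves=[[[0,0,0,0,0,0,-0.1],[0,0,0,0,0,0,-0.1],[0,0,0,0,0,0,-0.1]]], force=3)

```text
time: 3.75
position: [0.5701, -0.0565, 0.1]
tcp_rot: [[-0.962, -0.274, -0.0], [-0.274, 0.962, -0.0], [0.0, -0.0, -1.0]]
wrist_force: [-0.1, -0.4, 0.6]
gripper_width: 0.0486
```

```bash
python3 look.py 5 240 95 340 215
```

```text
3.75 [ 0.5701 -0.0565  0.1   ] 0.04864899643212304 [-0.1 -0.4  0.6]
```

View pics/v5.png

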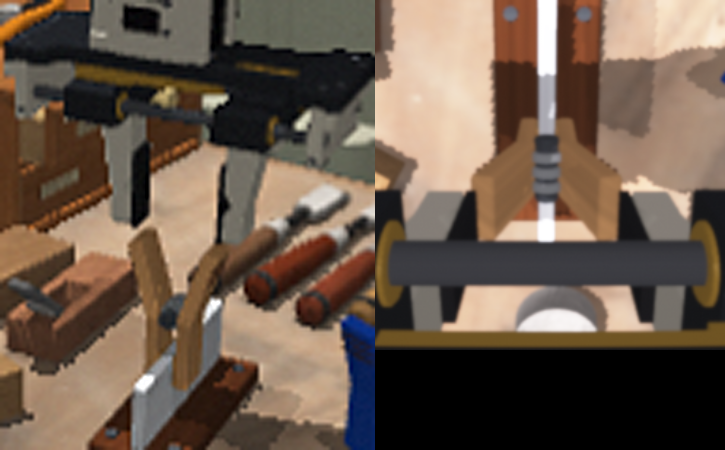

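The fingers passed 48.6 mm with no contact, so they do end about 30 mm above the reported TCP. Both cameras and this probe agree. I'll reopen, go 34 mm lower and check by picture before squeezing.

Call:
step_arm(moves=[[[0,0,10,0,0,0,-1],[0,0,10,0,0,0,-1],[0,0,5,0,0,0,-1],[0,0,0,0,0,0,-1],[0,0,-12,0,0,0,-1],[0,0,-24,0,0,0,-1],[0,0,-34,0,0,0,-1],[0,0,-34,0,0,0,-1],[0,0,-34,0,0,0,-1]]], force=25)

```text
time: 4.97
position: [0.5703, -0.0565, 0.0661]
tcp_rot: [[-0.962, -0.274, 0.0], [-0.274, 0.962, -0.0], [0.0, -0.0, -1.0]]
wrist_force: [0.1, 0.9, -0.3]
gripper_width: 0.0873
```

```bash
python3 look.py 6 240 95 340 215
```

```text
4.975 [ 0.5703 -0.0565  0.0661] 0.08731390884599093 [ 0.1  0.9 -0.3]
```

View pics/v6.png

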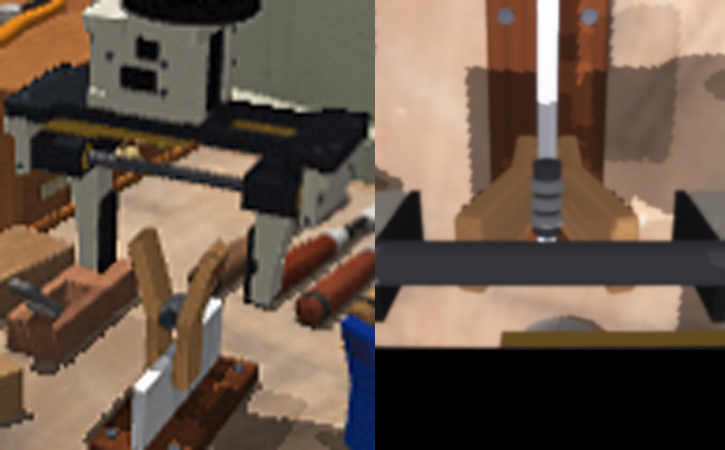

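The fingertips are now about 12.5 px, or 30 mm, below the handle tops, one on each side. That puts the pads about 11 mm below the tops. Squeezing.

Call:
step_arm(moves=[[[0,0,0,0,0,0,0],[0,0,0,0,0,0,0.2],[0,0,0,0,0,0,0.6],[0,0,0,0,0,0,1],[0,0,0,0,0,0,1],[0,0,0,0,0,0,1]]], force=25)

```text
time: 5.82
position: [0.5703, -0.0565, 0.0663]
tcp_rot: [[-0.962, -0.274, 0.0], [-0.274, 0.962, -0.0], [-0.0, -0.0, -1.0]]
wrist_force: [0.5, -0.4, -1.5]
gripper_width: 0.0332
```

```bash
python3 look.py 7 240 95 340 215
```

```text
5.825 [ 0.5703 -0.0565  0.0663] 0.03318032904752677 [ 0.5 -0.4 -1.5]
```

View pics/v7.png

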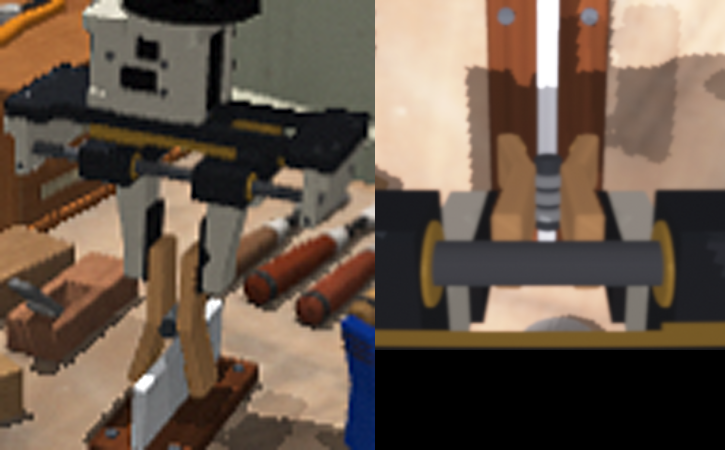

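Call:
step_arm(moves=[[[0,0,0,0,0,0,1],[0,0,0,0,0,0,1],[0,0,0,0,0,0,1]]])

```text
time: 6.3
position: [0.5704, -0.0565, 0.0663]
tcp_rot: [[-0.962, -0.274, 0.0], [-0.274, 0.962, -0.0], [-0.0, -0.0, -1.0]]
wrist_force: [-0.0, 0.0, -1.6]
gripper_width: 0.0273
```

```bash
python3 look.py 8 240 95 340 215
```

```text
6.3 [ 0.5704 -0.0565  0.0663] 0.027332080089172397 [-0.   0.  -1.6]
```

View pics/v8.png

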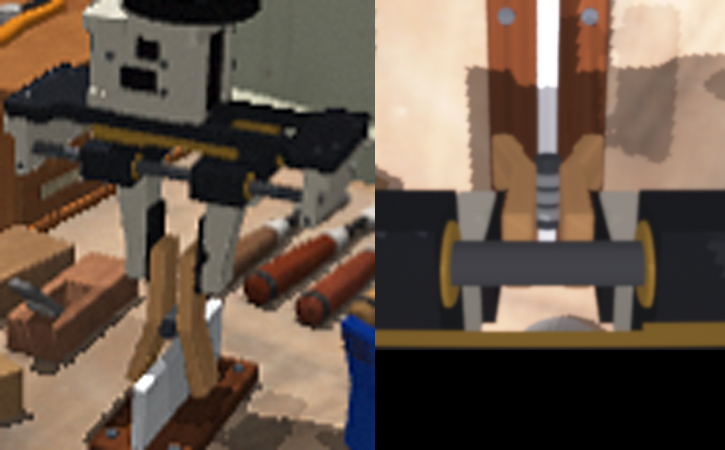

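Opening is 27 mm, so the clamp is wide open against its stop. Now I'll lift it and carry it to a standoff above the patch.

Call:
step_arm(moves=[[[0,0,15,0,0,0,1],[0,0,45,0,0,0,1],[0,0,85,0,0,0,1],[0,0,120,0,0,0,1],[0,0,135,0,0,0,1],[0,0,135,0,0,0,1]]])

```text
time: 7.15
position: [0.5708, -0.0563, 0.2025]
tcp_rot: [[-0.962, -0.274, 0.003], [-0.274, 0.962, 0.0], [-0.003, -0.0, -1.0]]
wrist_force: [0.5, -0.4, -2.3]
gripper_width: 0.0274
```

```bash
python3 look.py 9 240 75 340 195
```

```text
7.15 [ 0.5708 -0.0563  0.2025] 0.027422795166688448 [ 0.5 -0.4 -2.3]
```

View pics/v9.png

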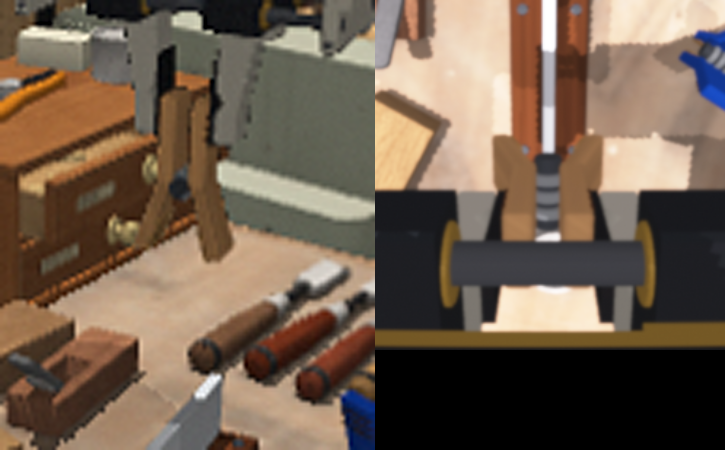

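The clamp is clear of the rail and still wide open. Moving over the patch at the same height.

Call:
step_arm(moves=[[[-2,20,0,0,0,0,1],[-6,60,0,0,0,0.02,1],[-10,105,0,0,0,0.03,1],[-14,150,0,0,0,0.04,1],[-18,195,0,0,0,0.05,1],[-22,240,0,0,0,0.06,1],[-26,280,0,0,0,0.07,1],[-29,310,0,0,0,0.078,1],[-31,326,0,0,0,0.078,1],[-31,331,0,0,0,0.078,1],[-31,331,0,0,0,0.078,1],[-31,331,0,0,0,0.078,1]]])

```text
time: 8.75
position: [0.5387, 0.2737, 0.2002]
tcp_rot: [[-0.938, -0.347, -0.001], [-0.347, 0.938, -0.0], [0.001, 0.0, -1.0]]
wrist_force: [0.3, -0.7, -0.3]
gripper_width: 0.0276
```

```bash
python3 look.py 10 120 120 240 310
python3 - <<'E'
from h import *
t=viewer.grab_frame("top");cv2.imwrite("pics/t10.png",t)
w=cv2.imread("pics/w10.png");cv2.imwrite("pics/w10b.png",cv2.resize(w,(800,600),interpolation=cv2.INTER_CUBIC))
c=cv2.imread("pics/c10.png");cv2.imwrite("pics/c10b.png",cv2.resize(c[150:300,100:260],(640,600),interpolation=cv2.INTER_CUBIC))
E
```

```text
8.75 [0.5387 0.2737 0.2002] 0.02761268484548637 [ 0.3 -0.7 -0.3]
```

View pics/w10b.png

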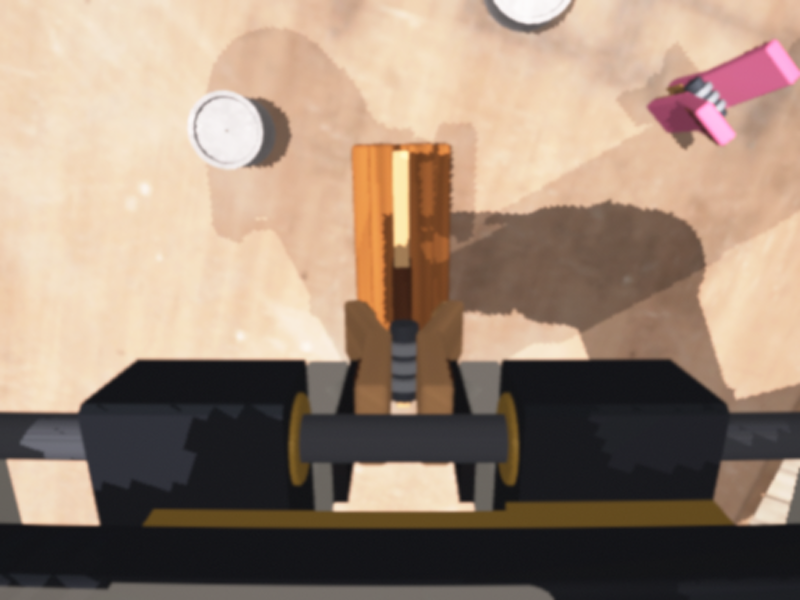

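View pics/c10b.png

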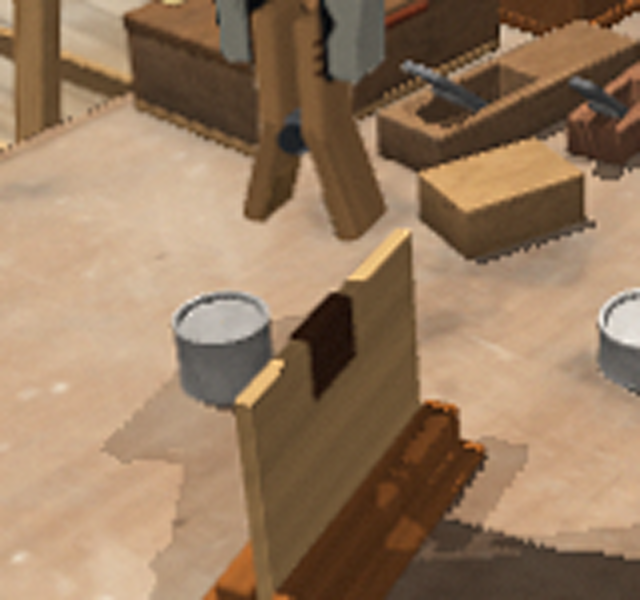

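The wrist view shows the board edge straight below the clamp: board end at (401,150), patch from row 268 down around x=401. The scene crop shows the open jaws at (260,215) and (348,235), above the patch at (322,320). Now I'll work out the offsets.

```bash
python3 - <<'E'
from h import *
s=np.load('s10.npy',allow_pickle=True).item()
R=s['tcp_rot'];p=s['position']
W=lambda u,v,z:onz('wrist',((u+.5)/1.5625-.5,(v+.5)/1.5625-.5),z,s)
tc=lambda q:(R.T@(q-p))
for k,(u,v,z) in dict(endL=(392,150,.12),endR=(410,150,.12),pl=(391.5,268,.121),pr=(411,268,.121)).items():
    q=W(u,v,z);print(k,q.round(4),'tool',tc(q).round(4))
def proj(n,q):
    m=viewer.camera_model(n);V=m['view']
    q=V[:3,:3]@q+V[:3,3];q=q[:2]/q[2];q=q*(1+m['k1']*q@q);return (q*m['fx']+[m['cx'],m['cy']]).round(1)
P=np.array([.540,.2745,.121])
for z in(.105,.121,.14,.15,.16,.17,.18):
    print(z,proj('scene',np.array([.540,.2745,z])),proj('scene',np.array([p[0],p[1],z])))
S=lambda u,v:((u+.5)/4+99.5,(v+.5)/4+149.5)
for uv in((292,340),(330,293),(352,298),(315,347)): print('patch corner scene',onz('scene',S(*uv),.121).round(4))
# top: patch corners crop (x5, off 140,165)
c=lambda u,v:((u+.5)/5+139.5,(v+.5)/5+164.5)
for uv in((117,147),(118-1,147),(190,113),(203,132),(130,163)): print('top',onz('top',c(*uv),.121).round(4))
E
python3 -c "
import cv2
f=cv2.imread('pics/top0.png');cv2.imwrite('pics/tp.png',cv2.resize(f[170:220,140:220],(800,500),interpolation=cv2.INTER_CUBIC))"
```

```text
endL [0.569  0.2056 0.12  ] tool [-0.005  -0.0745  0.0802]
endR [0.5607 0.2025 0.12  ] tool [ 0.004  -0.0745  0.0802]
pl [0.5489 0.2615 0.121 ] tool [-0.0055 -0.015   0.0792]
pr [0.5394 0.258  0.121 ] tool [ 0.0047 -0.015   0.0792]
0.105 [180.  235.3] [180.9 235.5]
0.121 [179.3 227.2] [180.2 227.3]
0.14 [178.4 217.3] [179.4 217.4]
0.15 [178. 212.] [178.9 212.1]
0.16 [177.5 206.6] [178.5 206.7]
0.17 [177.1 201.1] [178.  201.3]
0.18 [176.6 195.6] [177.6 195.7]
patch corner scene [0.5313 0.2958 0.121 ]
patch corner scene [0.5466 0.2627 0.121 ]
patch corner scene [0.537  0.2591 0.121 ]
patch corner scene [0.5208 0.2928 0.121 ]
top [0.5351 0.2911 0.121 ]
top [0.5351 0.2911 0.121 ]
top [0.5491 0.2609 0.121 ]
top [0.5412 0.2552 0.121 ]
top [0.5284 0.2855 0.121 ]
```

View pics/tp.png

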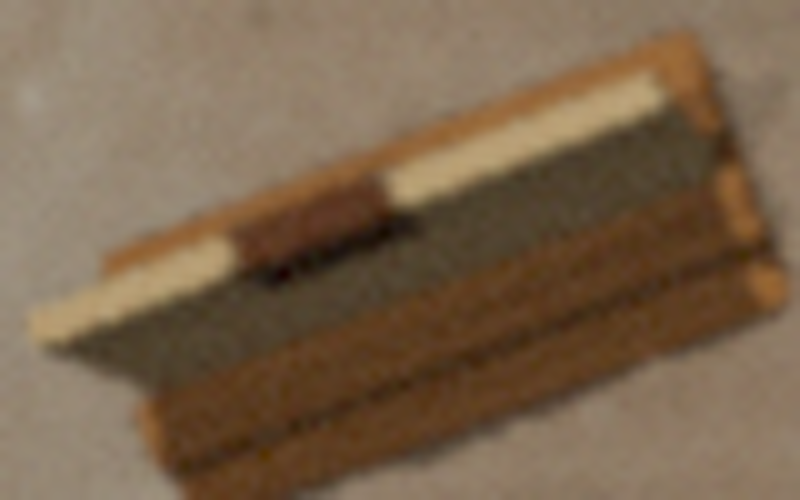

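Run:
```python
import cv2
c=cv2.imread("pics/c10.png");cv2.imwrite("pics/c10c.png",cv2.resize(c[148:218,150:215],None,fx=8.5,fy=8.5,interpolation=cv2.INTER_CUBIC))
```

```text
(no output)
```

View pics/c10c.png

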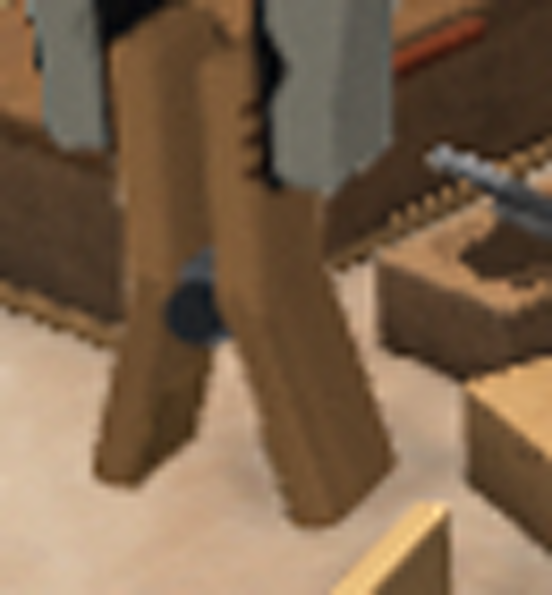

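Jaw tips are about 28 px, or 50 mm, above the patch top in the scene view. Lateral offsets are within 3 mm: the patch middle is about 3 mm along tool +y and 0.4 mm along tool x. I'll correct for that, drop to just above the patch and look again.

Call:
step_arm(moves=[[[-0.3,2,-10,0,0,0,1],[-0.3,2,-22,0,0,0,1],[-0.3,2,-32,0,0,0,1],[-0.3,2,-36,0,0,0,1],[-0.3,2,-36,0,0,0,1],[-0.3,2,-36,0,0,0,1]]])

```text
time: 9.65
position: [0.5387, 0.2761, 0.1647]
tcp_rot: [[-0.938, -0.347, -0.001], [-0.347, 0.938, 0.0], [0.0, 0.0, -1.0]]
wrist_force: [-0.5, -0.1, -1.0]
gripper_width: 0.0271
```

```bash
python3 look.py 11 120 120 240 310
python3 - <<'E'
from h import *
w=cv2.imread("pics/w11.png");cv2.imwrite("pics/w11b.png",cv2.resize(w[70:310,170:350],(600,800)[:1]+(800,) if 0 else (450,600),interpolation=cv2.INTER_CUBIC))
c=cv2.imread("pics/c11.png");cv2.imwrite("pics/c11b.png",cv2.resize(c[165:255,140:230],(600,600),interpolation=cv2.INTER_CUBIC))
E
```

```text
9.65 [0.5387 0.2761 0.1647] 0.027096087264061666 [-0.5 -0.1 -1. ]
```

View pics/w11b.png

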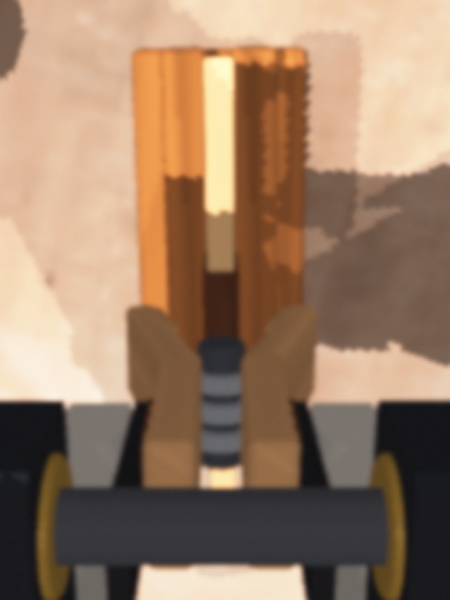

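View pics/c11b.png

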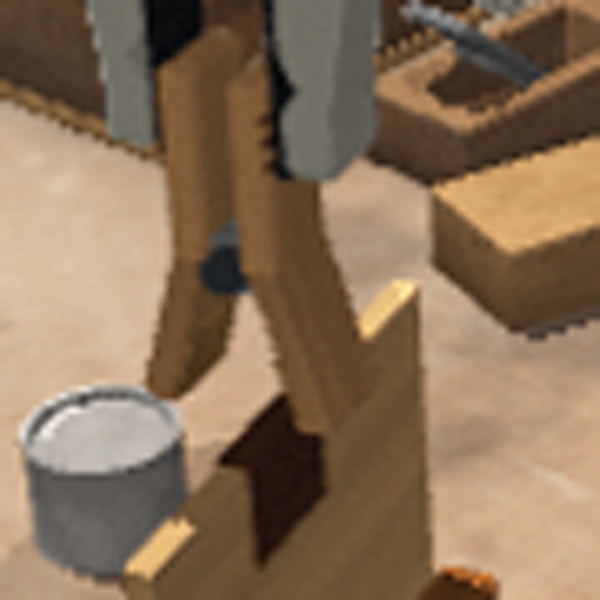

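Run:
```python
from h import *
s=np.load('s11.npy',allow_pickle=True).item()
R=s['tcp_rot'];p=s['position']
W=lambda u,v,z:(R.T@(onz('wrist',((u+.5)/2.5+169.5,(v+.5)/2.5+69.5),z,s)-p)).round(4)
print('patch edge',W(205,272,.121),W(238,272,.121))
print('board end',W(204,55,.12),W(235,55,.12))
for z in(.13,.137,.142): print('jaw -y edge',z,W(150,306,z),W(295,306,z),'pin -y end',W(222,338,z+.045+.0))
for z in (.13,.137,.142): print('outer jaw',W(127,312,z),W(316,312,z))
```

```text
patch edge [-0.0038 -0.0175  0.0437] [ 0.0056 -0.0175  0.0437]
board end [-0.0038 -0.077   0.0447] [ 0.0045 -0.077   0.0447]
jaw -y edge 0.13 [-0.0189 -0.0099  0.0347] [ 0.0213 -0.0099  0.0347] pin -y end [ 0.001  -0.0151 -0.0103]
jaw -y edge 0.137 [-0.0183 -0.0119  0.0277] [ 0.0207 -0.0119  0.0277] pin -y end [ 0.0009 -0.0174 -0.0173]
jaw -y edge 0.142 [-0.0179 -0.0133  0.0227] [ 0.0202 -0.0133  0.0227] pin -y end [ 0.0009 -0.019  -0.0223]
outer jaw [-0.0254 -0.0082  0.0347] [ 0.0272 -0.0082  0.0347]
outer jaw [-0.0246 -0.0102  0.0277] [ 0.0264 -0.0102  0.0277]
outer jaw [-0.024  -0.0116  0.0227] [ 0.0258 -0.0117  0.0227]
```

Everything lines up in the tool frame: patch centre x 0.9, y 0.5 mm, and clamp centre x about 1, y about 1 mm. The tips sit about 28 mm below the reported TCP. Another 32 mm down puts them halfway down the patch.

Call:
step_arm(moves=[[[0,0,-8,0,0,0,1],[0,0,-16,0,0,0,1],[0,0,-24,0,0,0,1],[0,0,-30,0,0,0,1],[0,0,-32,0,0,0,1],[0,0,-32,0,0,0,1],[0,0,-32,0,0,0,1],[0,0,-32,0,0,0,1]]])

```text
time: 10.75
position: [0.5388, 0.2762, 0.1331]
tcp_rot: [[-0.938, -0.347, -0.0], [-0.347, 0.938, 0.001], [-0.0, 0.001, -1.0]]
wrist_force: [0.5, -0.4, -0.9]
gripper_width: 0.0275
```

```bash
python3 look.py 12 120 120 240 310
python3 - <<'E'
from h import *
w=cv2.imread("pics/w12.png");a=cv2.resize(w[90:310,180:340],(400,550),interpolation=cv2.INTER_CUBIC)
c=cv2.imread("pics/c12.png");b=cv2.resize(c[175:255,145:203],(399,550),interpolation=cv2.INTER_CUBIC)
cv2.imwrite("pics/v12.png",np.hstack([a,b]))
print(monitor.read_state()['qvel'].round(4),monitor.read_state()['wrist_force'])
E
```

```text
10.75 [0.5388 0.2762 0.1331] 0.027540728185331834 [ 0.5 -0.4 -0.9]
[-0.0003  0.001  -0.0011  0.0009  0.0017  0.0003] [-0.17342902  0.24521415 -1.35709444]
```

View pics/v12.png

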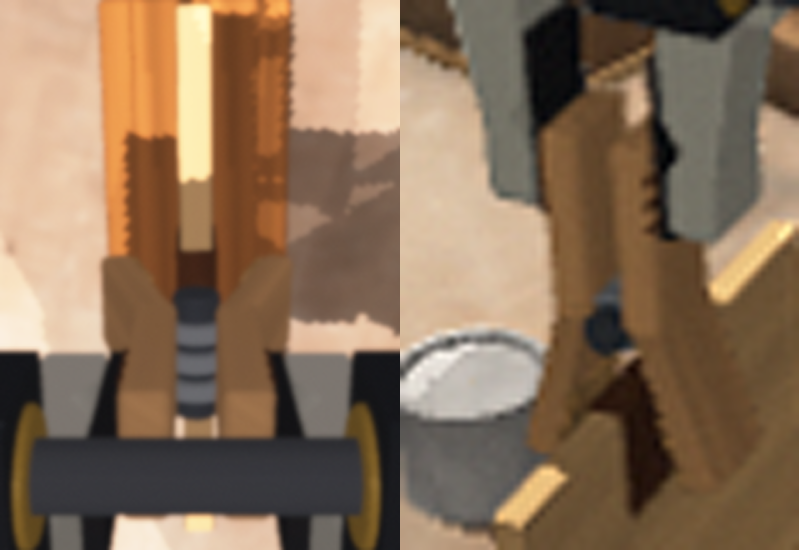

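Run:
```python
from h import *
def proj(n,q):
    m=viewer.camera_model(n);V=m['view']
    q=V[:3,:3]@q+V[:3,3];q=q[:2]/q[2];q=q*(1+m['k1']*q@q);return q*m['fx']+[m['cx'],m['cy']]
s=np.load('s12.npy',allow_pickle=True).item();R=s['tcp_rot'];p=s['position']
C=p+R@np.array([.0009,.0007,0])
def pt(x,y,z): q=C+R@np.array([x,y,0]);q[2]=z;return proj('scene',q)
im=lambda uv:((uv-[144.5,174.5])*6.88+[400,0]).round(0)
print('patch lower near corner (-x face)',im(pt(.00525,.018,.091)),'top',im(pt(.00525,.018,.121)),im(pt(-.00525,.018,.121)))
for z in(.095,.105,.115): print(z,'inner R near',im(pt(.0165,.013,z)),'inner L near',im(pt(-.0165,.013,z)))
```

```text
patch lower near corner (-x face) [631. 519.] top [621. 414.] [581. 404.]
0.095 inner R near [682. 505.] inner L near [560. 474.]
0.105 inner R near [679. 470.] inner L near [556. 440.]
0.115 inner R near [676. 434.] inner L near [553. 404.]
```

Run:
```python
import cv2
c=cv2.imread("pics/c12.png");cv2.imwrite("pics/c12c.png",cv2.resize(c[220:260,155:205],(750,600),interpolation=cv2.INTER_CUBIC))
```

```text
(no output)
```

View pics/c12c.png

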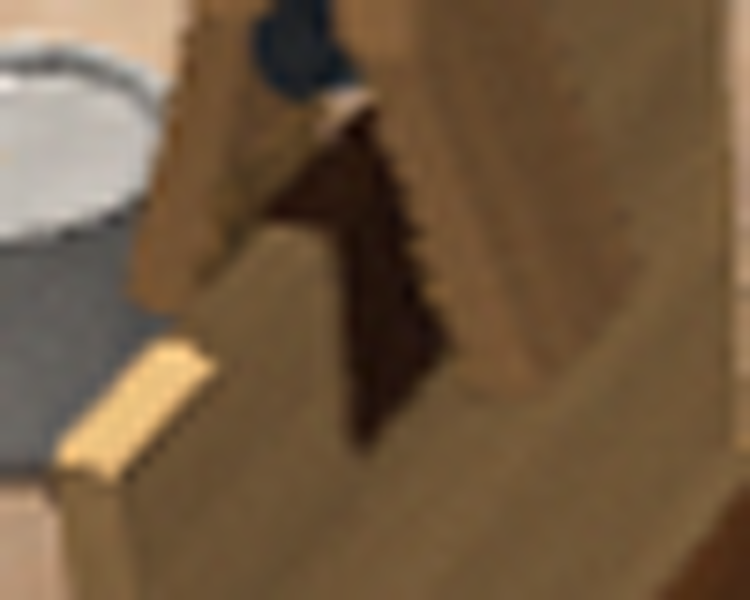

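The tips read about 20 mm below the patch top. I'll raise 4 mm to sit nearer halfway, then hold.

Call:
step_arm(moves=[[[0,0,2,0,0,0,1],[0,0,4,0,0,0,1],[0,0,4,0,0,0,1],[0,0,4,0,0,0,1],[0,0,4,0,0,0,1],[0,0,4,0,0,0,1]]])

```text
time: 11.6
position: [0.5387, 0.2761, 0.137]
tcp_rot: [[-0.938, -0.347, -0.0], [-0.347, 0.938, 0.001], [-0.0, 0.001, -1.0]]
wrist_force: [-0.2, 0.6, -1.1]
gripper_width: 0.0277
```

```bash
python3 look.py 13 120 120 240 310
python3 - <<'E'
from h import *
w=cv2.imread("pics/w13.png");a=cv2.resize(w[90:310,180:340],(400,550),interpolation=cv2.INTER_CUBIC)
c=cv2.imread("pics/c13.png");b=cv2.resize(c[175:255,145:203],(399,550),interpolation=cv2.INTER_CUBIC)
cv2.imwrite("pics/v13.png",np.hstack([a,b]))
s=monitor.read_state();print(s['time'],s['qvel'].round(4),s['wrist_force'])
E
```

```text
11.6 [0.5387 0.2761 0.137 ] 0.027721384905050765 [-0.2  0.6 -1.1]
11.7 [-0.      0.0032 -0.0025 -0.0002  0.001   0.0003] [ 0.52502674 -0.14108608 -0.47863439]
```

View pics/v13.png

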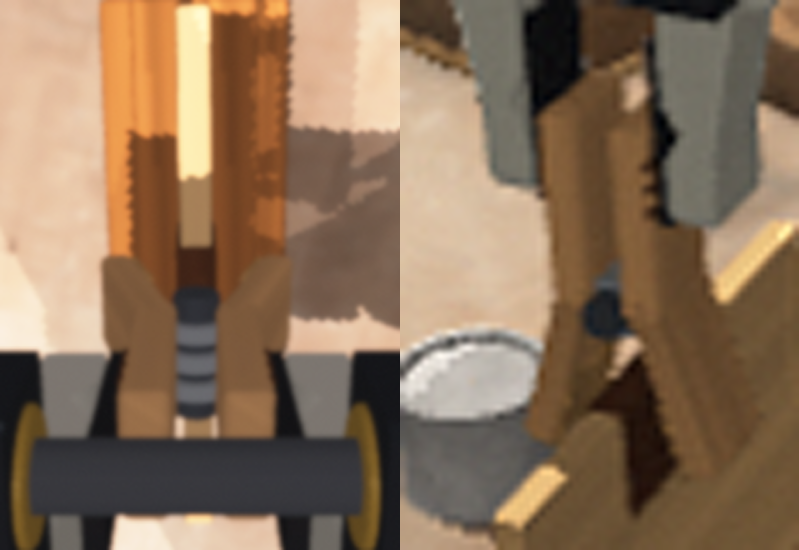

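The jaws stand astride the patch with even gaps in the wrist view: board column at about x=195, jaws from 103 to 290. The tips are about halfway down the patch, there is no contact force, and the gripper is at 27.7 mm, so the clamp is at its stop. Handing in.

```bash
python3 -c "
from rig import sign_off
print(sign_off())"
```

```text
the job is handed in; nothing more can be done
None
```

I squeezed the wooden clamp wide open on its rail, lifted it off and brought it jaws down over the patch. I handed in at 11.7 s of robot time, still holding it open with a 25 N grip command. The hand-in gave no verdict.

**Last checks:**
- **Opening:** the fingers read 27.7 mm, against the 28 mm given for wide open.
- **Position:** the clamp was within about 1 mm of the patch's mid-plane and middle, with an angle error of about 0.01 rad. I measured this just above the patch, then came straight down.
- **Depth:** the tips were about 20 mm below the patch top after the descent. I raised the clamp 4 mm, so they should be about 16 mm down; I only checked the final depth by eye.
- **Contact:** the wrist force stayed at noise level, so I saw no sign of touching the patch or board. I kept clear of the tins and the block, but did not measure whether they had moved.

**What disagreed:** the fingertips turned out to be about 30 mm above the reported TCP. The scene and wrist pictures both showed this, and a 3 N test close at the stated height passed over the handles without touching them. I set the grasp and final heights from the pictures instead. The cameras also differed by several mm on the patch position and the handle height, so the final depth is good to about 3–4 mm.

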